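# Close and bolt the leaf of a drilling jig

### The job

Close the drilling jig for the next hole: press the red pad of the sprung blue leaf down until the yellow catch snaps over its nose and holds it down by itself, without forcing it hard against its rubber stop. Take the hand off the jig, then slide the bolt by its black ball knob across the closed leaf until its tip is fully home in the brass keeper. Leave the things lying around where they are.

Things in the scene. Friction and masses are not known exactly. Their poses are not given: they have to be found in the camera images.
- jig: Fixed leaf drilling jig. Origin: centre of the underside of its grey base plate, 320 x 260 x 18 mm (x, y, z), on the bench. Its x axis runs along the leaf from the catch end (-x) to the hinge (+x), y points to the bolt side, z up. The base, hinge, board and keeper never move.
- leaf: The leaf: a blue bar 30 mm wide, 12 mm thick. Origin on its hinge axis (the jig's y axis direction) at jig (130, 0, 60) mm; it reaches 226 mm along its own -x. Its axes are the jig's when it is level; at first a spring holds it up, pitched 0.40 rad (nose up). The catch holds it between 0.055 rad nose up and 0.055 rad nose down. Let go too early, it springs up. Over 30 N on it counts as forcing.
- pad (a point): Centre of the top of the red press pad, 32 mm across, on the leaf: leaf level, jig (-65, 0, 74) mm; leaf up, jig (-44, 0, 149) mm; held by the catch, 63 to 85 mm above the bench. Pressing here takes 6 N at first, 8 N near the bottom, up to 13 N as the catch gives way; 1 to 3 mm below the snap a rubber stop adds 10 N per mm for 3 mm, then is solid.
- catch (a joint): Travel (m) of the yellow sprung catch at the jig's -x end: 0 at rest or snapped over the leaf's nose pin, up to 0.010 while the nose pushes it towards jig -x. Catch and rubber stop sit on one carrier that is screwed up or down by up to 12 mm, differently each time; that height is not reported. Top of catch at most 102 mm above the bench.
- bolt (a joint): Travel (m) of the steel barrel bolt: a rod 10 mm thick that slides towards jig -y at jig x = -15 mm, 83 mm above the bench, over the closed leaf. 0: fully drawn back; 0.078: end stop, tip 18 mm inside the keeper (fully home). It starts between 0 and 0.015, stays where it is left and needs about 3 N. If it is across while the leaf is up, it blocks the leaf.
- bolt_knob (a point): Centre of the black ball knob, 20 mm across, on an upright stalk 12 mm thick on the bolt; 117 mm above the bench. The stalk is bare from 88 to 108 mm above the bench; below it is the housing (top 85 mm). It moves with the bolt.
- bolt_tip (a point): Centre of the free end of the bolt rod, 80 mm from the knob towards jig -y.
- keeper (a point): Centre of the mouth of the brass keeper's hole, on the far side of the leaf (jig -y); the keeper is a block 35 x 22 mm and 99 mm high. The bolt's tip ends 18 mm beyond the mouth.
- offcut: Loose wooden offcut 70 x 38 x 30 mm lying on the jig's base; origin: centre of its underside. Leave alone.
- glue: Loose white glue bottle with red cap, 56 mm across, 150 mm high, upright; origin: centre of its underside. Leave alone.
- tape: Loose black tape measure 75 x 45 x 60 mm; origin: centre of its underside. Leave alone.
- driver: Loose orange screwdriver 200 mm long lying flat; origin near its middle, underside. Leave alone.

How it is judged:
On the way, in this order (a step that is already met when the one before it is completed fails the run):
1. the leaf is held down by its catch with nothing touching the jig, the bolt still drawn back (z of pad in the frame of jig below 0.087 m and value of joint catch below 0.003 m and value of joint bolt below 0.03 m and contact force between each of the arm, the fingers and jig below 0.2 N), for 0.2 s.
2. the bolt is fully home in the keeper (value of joint bolt above 0.073 m), for 0.2 s.
At the end, for the whole second after the job is handed in: The leaf is down and held by its catch (pad less than 87 mm above the jig's underside, catch within 3 mm of its rest), the bolt is home within 5 mm of its end stop (joint over 0.073), the leaf at rest; all bystanders within 25 mm of their start (z of pad in the frame of jig below 0.087 m and value of joint catch below 0.003 m and value of joint bolt above 0.073 m and angular speed of leaf below 0.05 rad/s and distance of each of offcut, glue, tape, driver from where it was at the start of the episode below 0.025 m); the robot touches nothing.
It fails at once if the leaf is forced: over 30 N between the robot and the leaf (contact force between any of the arm, the fingers and leaf above 30 N).
It fails at once if a bystander is disturbed (moved over 25 mm or the bottle tipped) (distance of any of offcut, glue, tape, driver from where it was at the start of the episode above 0.025 m or angle between glue's own z axis and vertical above 0.5 rad).
It also fails if it takes over 48 s, if anything falls off the work surface, if the arm or the gripper's body presses on something with over 40 N, if the wrist force passes 120 N, or if a joint passes its speed limit or range.

### The arm

A 7-joint arm with a two-finger parallel gripper is mounted at the origin on the work surface. World frame = base frame: x ahead of the robot, y to its left, z up, the work surface at z = 0. Lengths are in m, angles in rad, forces in N, time in s.
With the tool pointing down it reaches from about 0.425 to 0.925 m from the base axis. Payload 6.8 kg.
Tool frame: the origin (TCP) lies at the very end of the fingers, on their centre line; the grasp point (between the pads) lies 19 mm behind it; z points along the fingers, y is the line along which they close (so a half turn about z gives the same grasp; the last joint's range is limited). The gripper opens to 85 mm and grips with 20 to 120 N. Pads are 22 mm wide; open, the fingers measure 114 mm over their backs; the gripper's body (76 mm by 85 mm) begins 54 mm behind the grasp point. The pads swing forward as they close: fully open they stand 13 mm farther back than shut.
Start: joints at [1.051, 0.477, 0.022, 1.555, -0.011, 1.109, -0.083], TCP at [0.27, -0.619, 0.231] pointing down, gripper open.
Joint ranges: [-2.96, 2.96], [-0.34, 2.1], [-1.41, 1.46], [0.24, 2.44], [-1.37, 4.51], [0.17, 1.92], [-2.96, 2.96]. Speed limits (rad/s): [2.39, 2.39, 3.14, 3.14, 3.14, 3.14, 3.14].

### API

Orientations are given as a unit quaternion [w, x, y, z].
In Python, from station import get_obs, read_camera, hand_in gives the robot as it stands.
- The arm moves only by the tool arm_command, never from a script. Its argument "commands" is one flat list of numbers, 7 for each row, row after row: the shift along the tool's x, y, z in m, then the turn, a rotation vector about the tool's x, y, z in degrees, then the opening, from 0 (shut) to 1 (fully open). In form: [tx, ty, tz, rx, ry, rz, fingers, tx, ty, tz, rx, ry, rz, fingers, ...]. A call has 1 to 8 rows; each row is the pose to reach, as a shift and turn from the pose commanded when the call began, along the tool's axes at that moment; what a row does not reach only later rows make up. A row lasts 1/10 s, in which the tool goes at most 50 mm and 8.59 degrees, less where a joint would pass 70% of its speed; a pose out of reach is approached as far as the arm can. A call with a gripper value outside its range is refused whole. The fingers move at their own pace and stop on an object; "force" is the grip in N (left out, the last holds). Time passes only in rows, so rows that repeat a pose let the fingers close. It gives the time, the measured TCP pose, the force, the opening and the grip force at its end, in the units of the state.
- get_obs(): the state, without advancing time (a new reading comes with each control period).
- read_camera(name): name is "scene" or "top"; returns a dict with "img" (384x512x3 uint8, red, green, blue), "camera_matrix" (3x3 intrinsics, pixels), "pose" (4x4, takes a point from camera to world coordinates). Camera axes: x right, y down, z forward; pixel columns grow to the right and rows downward; lengths in m; the calibration is good to about 2 mm. A picture is of the moment at which its call begins. There is no depth.
- hand_in(): hands the job in; it is judged then, once.
The state is a dict: "t": time; "q": joint angles; "joint_vel": joint speeds; "joint_torque": joint torques, N m; "eef_pos": TCP position; "tool_rot": TCP orientation; "contact_force": force on the tool from outside, world axes, zero at the start; "torque": the same for the moment, N m; "gripper_width": opening from 0.0 (shut) to 1.0 (fully open); "grasp_force": force on a finger pad.
Only numpy, scipy, OpenCV 4.12 (cv2) and the standard library are available. Lean on these libraries where they do the work, as an engineer would, in place of code of your own. Each camera call takes 0.05 s, during which the arm holds its last target. There are 200 camera calls.

## Working session

There is one attempt and no reset: what is moved stays moved. The work goes in short steps, Python scripts to look and compute and a tool call to move; the robot and the scene stay as the last step left them, time stands still between calls to the robot, and variables do not carry over. Pictures are saved under pics/ and viewed, at most 10 in all, crops included, and the job is handed in when it is done.

Besides the shell and the picture viewer there is one more tool, called after "Request:" by a JSON object that holds its "method" and its "body", one argument or row to a line. arm_command: Moves the arm, as the interface text tells. Its arguments: {"type":"object","properties":{"commands":{"type":"array","items":{"type":"number"}},"force":{"type":"number"}},"required":["commands"]}

```bash
mkdir -p pics; python3 - <<'E'
from station import *
import cv2,json
o=get_obs();print(o['t'],o['eef_pos'],o['tool_rot'],o['contact_force'])
for n in('scene','top'):
    c=read_camera(n);cv2.imwrite(f'pics/{n}0.png',c['img'][:,:,::-1]);print(n,c['camera_matrix'],c['pose'])
E
```

```text
0.0 [ 0.26993523 -0.61804134  0.23036826] [-8.53543094e-04  9.78877610e-01  2.04445205e-01 -2.32826474e-04] [-0.37667218 -0.02637535  0.39572492]
scene [[444.11047851   0.         256.51495825]
 [  0.         444.11047851 189.70861636]
 [  0.           0.           1.        ]] [[ 0.6612835   0.61281264 -0.43262548  1.21269409]
 [ 0.75008539 -0.53348498  0.39085251 -0.59909471]
 [ 0.00872017 -0.58297037 -0.81244662  1.32478359]
 [ 0.          0.          0.          1.        ]]
top [[387.86525803   0.         256.85502973]
 [  0.         387.86525803 185.12767576]
 [  0.           0.           1.        ]] [[-0.01994675 -0.98564884  0.16762607  0.33771496]
 [-0.99979668  0.01916922 -0.00625541 -0.01819141]
 [ 0.00295237 -0.16771676 -0.9858308   1.52711012]
 [ 0.          0.          0.          1.        ]]
```

View pics/scene0.png

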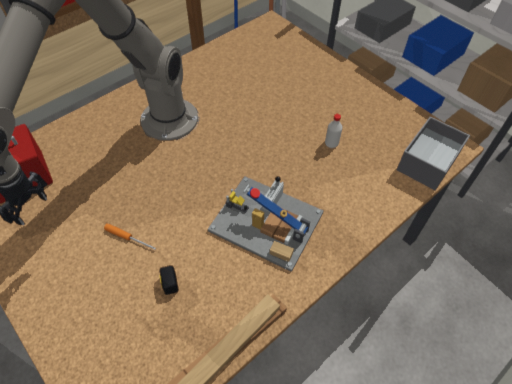

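View pics/top0.png

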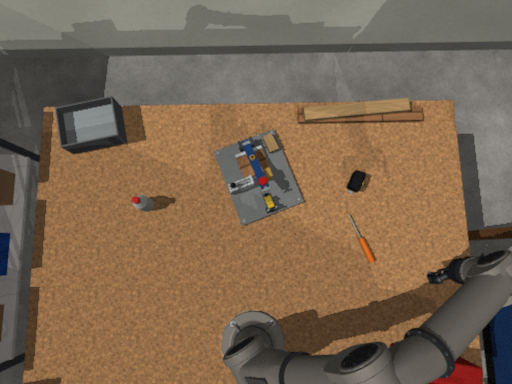

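Both views show the jig on the bench, around top pixel (258,177) and scene pixel (266,222). The red pad is at about (263,181) in the top view. I'll zoom in for the corners.

```bash
python3 - <<'E'
import cv2,numpy as np
t=cv2.imread('pics/top0.png')[120:235,205:315];s=cv2.imread('pics/scene0.png')[165:280,195:335]
cv2.imwrite('pics/tc.png',cv2.resize(t,None,fx=5,fy=5,interpolation=2))
cv2.imwrite('pics/sc.png',cv2.resize(s,None,fx=5,fy=5,interpolation=2))
E
```

```text
(no output)
```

View pics/tc.png

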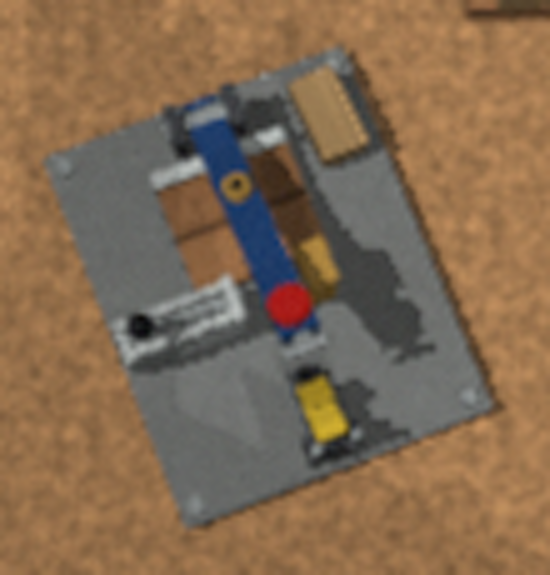

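View pics/sc.png

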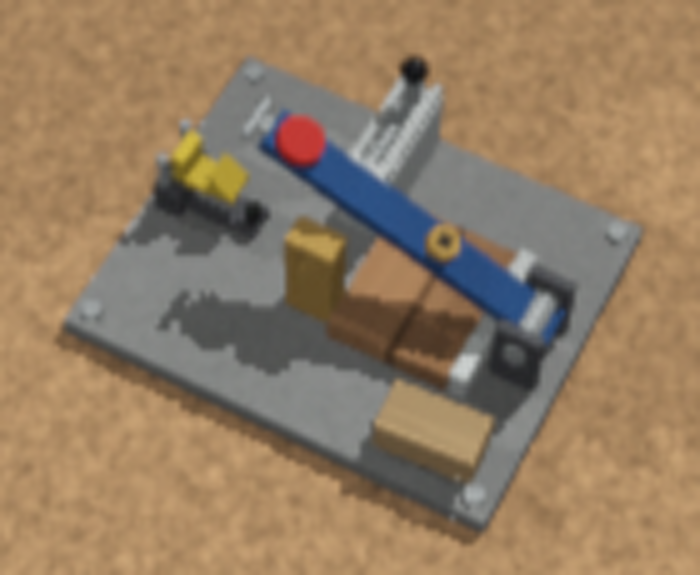

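The crops show the plate corners, the pad (crop top (290,304), scene (301,138)) and the knob (crop top (141,325), scene (413,70)). Next I'll fit the jig pose.

```bash
cat > h.py <<'E'
import numpy as np,cv2
from scipy.optimize import least_squares
from scipy.spatial.transform import Rotation as R
K={'top':np.array([[387.86525803,0,256.85502973],[0,387.86525803,185.12767576],[0,0,1]]),'scene':np.array([[444.11047851,0,256.51495825],[0,444.11047851,189.70861636],[0,0,1]])}
P={'scene':np.array([[0.6612835,0.61281264,-0.43262548,1.21269409],[0.75008539,-0.53348498,0.39085251,-0.59909471],[0.00872017,-0.58297037,-0.81244662,1.32478359],[0,0,0,1]]),
'top':np.array([[-0.01994675,-0.98564884,0.16762607,0.33771496],[-0.99979668,0.01916922,-0.00625541,-0.01819141],[0.00295237,-0.16771676,-0.9858308,1.52711012],[0,0,0,1]])}
def proj(n,X):
    c=(np.linalg.inv(P[n])@np.append(X,1))[:3];p=K[n]@c;return p[:2]/p[2]
def jw(p,X): 
    c,s=np.cos(p[2]),np.sin(p[2]);return np.array([p[0]+c*X[0]-s*X[1],p[1]+s*X[0]+c*X[1],X[2]])
E
python3 - <<'E'
from h import *
off={'top':(205,120),'scene':(195,165)}
C=[(.16,.13,.018),(.16,-.13,.018),(-.16,-.13,.018),(-.16,.13,.018),(-.044,0,.149)]
M={'top':[(45,158),(345,48),(497,408),(188,525),(290,304),(141,325)],'scene':[(642,228),(485,522),(65,325),(247,58),(301,138),(413,70)]}
def f(p):
    r=[]
    for n in M:
        for X,m in zip(C+[(-.015,p[3],.117)],M[n]):
            r+=list(proj(n,jw(p,X))-((np.array(m)+.5)/5-.5+off[n]))
    return np.array(r)
s=least_squares(f,[.6,0,.3,.1],loss='soft_l1');print(s.x,s.x[2]*57.3);print(s.fun.reshape(2,-1,2).round(1))
p=s.x
for n,X in dict(pad=(-.044,0,.149),padlevel=(-.065,0,.074),knob=(-.015,p[3],.117),keepx=(-.015,-.05,.09)).items(): print(n,jw(p,X).round(4))
from station import get_obs
print(R.from_quat(get_obs()['tool_rot'],scalar_first=True).as_matrix().round(3))
E
```

```text
[ 0.63250193 -0.03127726  0.3583633   0.10693205] 20.53421717707763
[[[-1.  -0.3]
  [-0.8 -1.3]
  [-0.6 -0.4]
  [-0.6  0.8]
  [-0.4 -0.6]
  [-0.6  0.1]]

 [[-0.1  0.1]
  [-0.5  1.2]
  [-1.5 -0.4]
  [-0.8 -0.4]
  [-0.4  0.6]
  [-0.5  0.4]]]
pad [ 0.5913 -0.0467  0.149 ]
padlevel [ 0.5716 -0.0541  0.074 ]
knob [0.5809 0.0636 0.117 ]
keepx [ 0.636  -0.0834  0.09  ]
[[ 0.916  0.4   -0.001]
 [ 0.4   -0.916  0.001]
 [-0.    -0.002 -1.   ]]
```

Request:
{"method": "arm_command", "body": {
  "commands": [0.523,-0.395,0.03,0,0,3.06,0,0.523,-0.395,0.03,0,0,3.06,0,0.523,-0.395,0.03,0,0,3.06,0,0.523,-0.395,0.03,0,0,3.06,0,0.523,-0.395,0.03,0,0,3.06,0,0.523,-0.395,0.03,0,0,3.06,0,0.523,-0.395,0.03,0,0,3.06,0,0.523,-0.395,0.03,0,0,3.06,0],
  "force": 40
}}

```text
t: 0.9
eef_pos: [0.4664, -0.2683, 0.2128]
tool_rot: [-0.0, 0.984, 0.178, -0.0]
contact_force: [1.4, -0.1, 0.0]
gripper_width: -0.0
grasp_force: 0.0
```

Request:
{"method": "arm_command", "body": {
  "commands": [0.194,-0.164,0.02,0,0,0,0,0.194,-0.164,0.02,0,0,0,0,0.194,-0.164,0.02,0,0,0,0,0.194,-0.164,0.02,0,0,0,0,0.194,-0.164,0.02,0,0,0,0,0.194,-0.164,0.02,0,0,0,0,0.194,-0.164,0.02,0,0,0,0,0.194,-0.164,0.02,0,0,0,0]
}}

```text
t: 1.7
eef_pos: [0.5895, -0.0502, 0.1926]
tool_rot: [0.0, 0.984, 0.178, -0.001]
contact_force: [0.1, -0.8, 0.6]
gripper_width: 0.002
grasp_force: 0.0
```

```bash
python3 - <<'E'
from h import *
from station import *
o=get_obs();p=[.6325,-.03128,.35836]
e=np.array(o['eef_pos']);c,s=np.cos(p[2]),np.sin(p[2]);d=e[:2]-p[:2]
print(o['t'],'jig',c*d[0]+s*d[1],-s*d[0]+c*d[1],e[2],o['contact_force'])
print(R.from_quat(o['tool_rot'],scalar_first=True).as_matrix().round(3))
I=[]
for n,(a,b,w,h) in dict(top=(205,120,110,115),scene=(195,125,140,155)).items():
    im=read_camera(n)['img'][b:b+h,a:a+w,::-1];I.append(cv2.resize(im,None,fx=400/w,fy=400/w))
H=max(i.shape[0] for i in I);I=[cv2.copyMakeBorder(i,0,H-i.shape[0],0,0,0) for i in I]
cv2.imwrite('pics/a1.png',np.hstack(I))
E
```

```text
1.7 jig -0.04695535234548694 -0.0026698293626073316 0.1926337200826953 [ 0.09841839 -0.83692654  0.61620185]
[[ 0.937  0.349 -0.001]
 [ 0.349 -0.937 -0.001]
 [-0.001  0.001 -1.   ]]
```

View pics/a1.png

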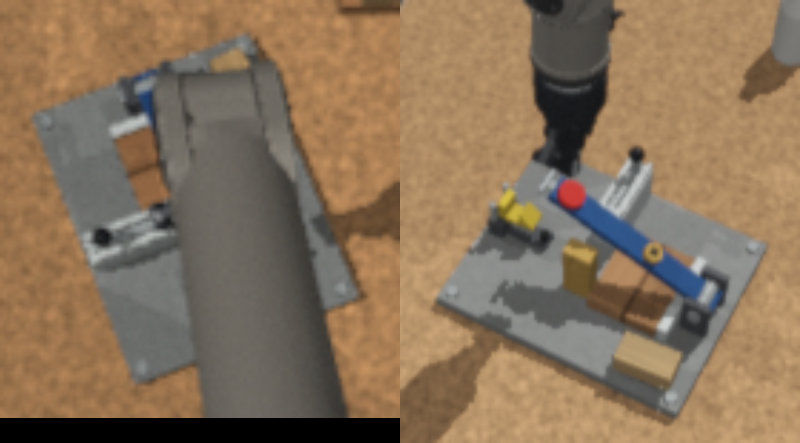

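The closed fingertips hang above the red pad (scene half at (571,194)) and nothing is touching. Now I'll press along the pad's arc.

Request:
{"method": "arm_command", "body": {
  "commands": [0.001,-0.002,0.02,0,0,0,0,0.001,-0.002,0.032,0,0,0,0,0,-0.002,0.036,0,0,0,0,-0.001,-0.002,0.04,0,0,0,0,-0.003,-0.002,0.045,0,0,0,0,-0.005,-0.002,0.05,0,0,0,0,-0.006,-0.002,0.055,0,0,0,0,-0.008,-0.002,0.06,0,0,0,0]
}}

```text
t: 2.6
eef_pos: [0.5827, -0.0501, 0.1342]
tool_rot: [0.0, 0.984, 0.178, 0.001]
contact_force: [-2.3, -0.5, 5.9]
gripper_width: 0.002
grasp_force: 2.8
```

Request:
{"method": "arm_command", "body": {
  "commands": [-0.001,0,0.004,0,0,0,0,-0.002,0,0.008,0,0,0,0,-0.003,0,0.012,0,0,0,0,-0.004,0,0.016,0,0,0,0,-0.005,0,0.02,0,0,0,0,-0.006,0,0.024,0,0,0,0,-0.006,0,0.028,0,0,0,0,-0.007,0,0.032,0,0,0,0]
}}

```text
t: 3.4
eef_pos: [0.5755, -0.0529, 0.1021]
tool_rot: [0.001, 0.984, 0.178, 0.0]
contact_force: [-1.7, -0.7, 7.3]
gripper_width: -0.002
grasp_force: 3.6
```

Request:
{"method": "arm_command", "body": {
  "commands": [-0.001,0,0.004,0,0,0,0,-0.001,0,0.007,0,0,0,0,-0.002,0,0.01,0,0,0,0,-0.002,0,0.012,0,0,0,0,-0.002,0,0.012,0,0,0,0]
}}

```text
t: 3.9
eef_pos: [0.5734, -0.0536, 0.0899]
tool_rot: [0.0, 0.984, 0.178, -0.0]
contact_force: [-3.7, -1.1, 7.4]
gripper_width: 0.001
grasp_force: 3.8
```

Request:
{"method": "arm_command", "body": {
  "commands": [0,0,0.002,0,0,0,0,0,0,0.0025,0,0,0,0,0,0,0.0025,0,0,0,0]
}}

```text
t: 4.2
eef_pos: [0.5732, -0.0537, 0.0875]
tool_rot: [0.0, 0.984, 0.178, -0.0]
contact_force: [-4.0, -2.1, 7.5]
gripper_width: 0.002
grasp_force: 3.9
```

Request:
{"method": "arm_command", "body": {
  "commands": [-0.0005,0,0.001,0,0,0,0,-0.0005,0,0.002,0,0,0,0,-0.0005,0,0.002,0,0,0,0]
}}

```text
t: 4.5
eef_pos: [0.5729, -0.0538, 0.0856]
tool_rot: [0.0, 0.984, 0.178, -0.0]
contact_force: [-3.7, -0.6, 8.3]
gripper_width: 0.0
grasp_force: 3.9
```

Request:
{"method": "arm_command", "body": {
  "commands": [-0.0003,0,0.001,0,0,0,0,-0.0003,0,0.002,0,0,0,0,-0.0003,0,0.002,0,0,0,0]
}}

```text
t: 4.8
eef_pos: [0.5727, -0.0539, 0.0836]
tool_rot: [0.0, 0.984, 0.178, -0.0]
contact_force: [-3.3, -1.5, 8.1]
gripper_width: -0.001
grasp_force: 4.0
```

Request:
{"method": "arm_command", "body": {
  "commands": [-0.0003,0,0.001,0,0,0,0,-0.0003,0,0.002,0,0,0,0,-0.0003,0,0.002,0,0,0,0]
}}

```text
t: 5.1
eef_pos: [0.5725, -0.054, 0.0816]
tool_rot: [0.001, 0.984, 0.178, 0.0]
contact_force: [-2.9, -1.6, 8.0]
gripper_width: 0.001
grasp_force: 4.0
```

Request:
{"method": "arm_command", "body": {
  "commands": [-0.0003,0,0.001,0,0,0,0,-0.0003,0,0.002,0,0,0,0,-0.0003,0,0.002,0,0,0,0]
}}

```text
t: 5.4
eef_pos: [0.5723, -0.0541, 0.0797]
tool_rot: [0.0, 0.984, 0.178, 0.0]
contact_force: [-3.6, -1.3, 8.5]
gripper_width: 0.005
grasp_force: 4.1
```

Request:
{"method": "arm_command", "body": {
  "commands": [-0.0002,0,0.001,0,0,0,0,-0.0002,0,0.002,0,0,0,0,-0.0002,0,0.002,0,0,0,0]
}}

```text
t: 5.7
eef_pos: [0.5721, -0.0541, 0.0779]
tool_rot: [0.001, 0.984, 0.178, 0.0]
contact_force: [-4.1, -1.9, 10.3]
gripper_width: -0.002
grasp_force: 5.2
```

Request:
{"method": "arm_command", "body": {
  "commands": [-0.0002,0,0.001,0,0,0,0,-0.0002,0,0.002,0,0,0,0,-0.0002,0,0.002,0,0,0,0]
}}

```text
t: 6.0
eef_pos: [0.572, -0.0542, 0.0761]
tool_rot: [0.001, 0.984, 0.178, 0.0]
contact_force: [-4.3, -1.0, 11.5]
gripper_width: -0.004
grasp_force: 5.7
```

Request:
{"method": "arm_command", "body": {
  "commands": [-0.0002,0,0.001,0,0,0,0,-0.0002,0,0.0015,0,0,0,0,-0.0002,0,0.0015,0,0,0,0]
}}

```text
t: 6.3
eef_pos: [0.5719, -0.0542, 0.0748]
tool_rot: [0.001, 0.984, 0.178, 0.0]
contact_force: [-4.3, -0.8, 13.3]
gripper_width: -0.002
grasp_force: 6.4
```

Request:
{"method": "arm_command", "body": {
  "commands": [-0.0002,0,0.001,0,0,0,0,-0.0002,0,0.0015,0,0,0,0,-0.0002,0,0.0015,0,0,0,0]
}}

```text
t: 6.6
eef_pos: [0.5717, -0.0543, 0.0732]
tool_rot: [0.001, 0.984, 0.178, 0.0]
contact_force: [-5.6, -0.8, 12.3]
gripper_width: -0.004
grasp_force: 6.3
```

Request:
{"method": "arm_command", "body": {
  "commands": [-0.0001,0,0.001,0,0,0,0,-0.0001,0,0.001,0,0,0,0]
}}

```text
t: 6.8
eef_pos: [0.5717, -0.0543, 0.072]
tool_rot: [0.001, 0.984, 0.178, 0.0]
contact_force: [-3.7, -0.5, 10.4]
gripper_width: -0.002
grasp_force: 5.3
```

Request:
{"method": "arm_command", "body": {
  "commands": [-0.0001,0,0.0008,0,0,0,0,-0.0001,0,0.0008,0,0,0,0]
}}

```text
t: 7.0
eef_pos: [0.5717, -0.0543, 0.0712]
tool_rot: [0.001, 0.984, 0.178, 0.0]
contact_force: [-4.1, -0.1, 10.4]
gripper_width: -0.004
grasp_force: 5.0
```

Request:
{"method": "arm_command", "body": {
  "commands": [0,0,0.0008,0,0,0,0,0,0,0.0008,0,0,0,0]
}}

```text
t: 7.2
eef_pos: [0.5716, -0.0543, 0.0703]
tool_rot: [0.0, 0.984, 0.178, 0.0]
contact_force: [-3.5, -1.1, 9.5]
gripper_width: 0.003
grasp_force: 4.7
```

Request:
{"method": "arm_command", "body": {
  "commands": [0,0,0.0008,0,0,0,0,0,0,0.0008,0,0,0,0]
}}

```text
t: 7.4
eef_pos: [0.5716, -0.0543, 0.0695]
tool_rot: [0.0, 0.984, 0.178, 0.0]
contact_force: [-3.5, -0.7, 9.7]
gripper_width: -0.001
grasp_force: 4.5
```

Request:
{"method": "arm_command", "body": {
  "commands": [0,0,0.0008,0,0,0,0,0,0,0.0008,0,0,0,0]
}}

```text
t: 7.6
eef_pos: [0.5715, -0.0543, 0.0686]
tool_rot: [0.0, 0.984, 0.178, 0.0]
contact_force: [-4.2, -0.4, 8.9]
gripper_width: 0.001
grasp_force: 4.5
```

Request:
{"method": "arm_command", "body": {
  "commands": [0,0,0.0008,0,0,0,0,0,0,0.0008,0,0,0,0]
}}

```text
t: 7.8
eef_pos: [0.5715, -0.0544, 0.0678]
tool_rot: [0.0, 0.984, 0.178, 0.0]
contact_force: [-3.9, -1.1, 9.2]
gripper_width: -0.002
grasp_force: 4.4
```

```bash
python3 - <<'E'
from station import *
import cv2
im=read_camera('scene')['img'][165:280,195:335,::-1]
cv2.imwrite('pics/a2.png',cv2.resize(im,None,fx=5,fy=5))
E
```

```text
(no output)
```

View pics/a2.png

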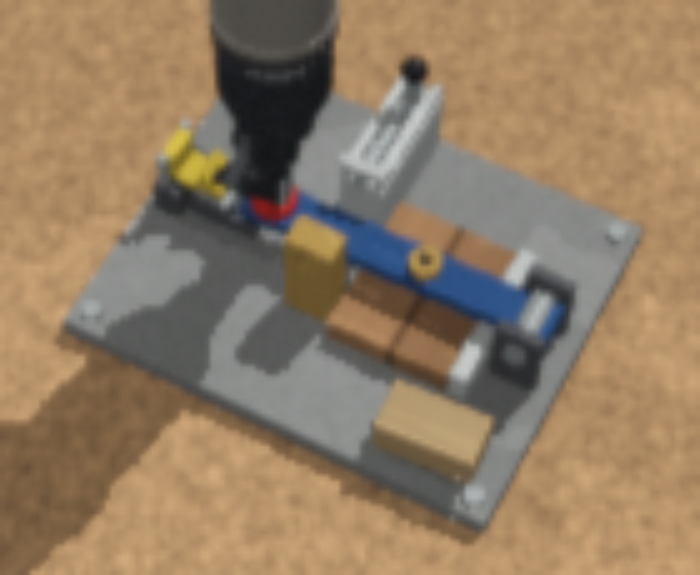

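The leaf is nearly down, with the pad at (272,205). The yellow catch's tail has moved from about (185,150) to (178,145), so it may still be pushed back. I'll keep pressing in small steps.

Request:
{"method": "arm_command", "body": {
  "commands": [0,0,0.0008,0,0,0,0,0,0,0.0008,0,0,0,0]
}}

```text
t: 8.05
eef_pos: [0.5715, -0.0544, 0.0669]
tool_rot: [0.0, 0.984, 0.178, 0.0]
contact_force: [-3.2, -0.6, 7.5]
gripper_width: 0.002
grasp_force: 4.1
```

Request:
{"method": "arm_command", "body": {
  "commands": [0,0,0.0008,0,0,0,0,0,0,0.0008,0,0,0,0]
}}

```text
t: 8.25
eef_pos: [0.5714, -0.0544, 0.0659]
tool_rot: [0.0, 0.984, 0.178, 0.0]
contact_force: [-3.1, -0.8, 6.5]
gripper_width: -0.0
grasp_force: 3.3
```

Request:
{"method": "arm_command", "body": {
  "commands": [0,0,0.0008,0,0,0,0,0,0,0.0008,0,0,0,0]
}}

```text
t: 8.45
eef_pos: [0.5714, -0.0543, 0.0648]
tool_rot: [0.0, 0.984, 0.178, 0.0]
contact_force: [-2.1, -1.8, 3.8]
gripper_width: -0.001
grasp_force: 1.8
```

Request:
{"method": "arm_command", "body": {
  "commands": [0,0,0.0006,0,0,0,0,0,0,0.0006,0,0,0,0]
}}

```text
t: 8.65
eef_pos: [0.5715, -0.0543, 0.0642]
tool_rot: [0.0, 0.984, 0.178, 0.0]
contact_force: [-1.8, -1.9, 6.7]
gripper_width: -0.001
grasp_force: 3.7
```

Request:
{"method": "arm_command", "body": {
  "commands": [0,0,0.0007,0,0,0,0,0,0,0.0007,0,0,0,0]
}}

```text
t: 8.85
eef_pos: [0.5715, -0.0543, 0.0636]
tool_rot: [0.0, 0.984, 0.178, 0.0]
contact_force: [-2.5, -1.9, 9.1]
gripper_width: -0.005
grasp_force: 4.8
```

Request:
{"method": "arm_command", "body": {
  "commands": [0,0,0.0008,0,0,0,0,0,0,0.0008,0,0,0,0]
}}

```text
t: 9.05
eef_pos: [0.5715, -0.0543, 0.0628]
tool_rot: [0.0, 0.984, 0.178, 0.0]
contact_force: [-4.2, -2.9, 10.0]
gripper_width: 0.0
grasp_force: 4.8
```

Request:
{"method": "arm_command", "body": {
  "commands": [0,0,-0.001,0,0,0,0,0,0,-0.002,0,0,0,0,0,0,-0.003,0,0,0,0,0,0,-0.004,0,0,0,0,0,0,-0.004,0,0,0,0]
}}

```text
t: 9.55
eef_pos: [0.5714, -0.0534, 0.066]
tool_rot: [-0.0, 0.984, 0.178, 0.0]
contact_force: [-0.9, -0.6, -0.2]
gripper_width: 0.001
grasp_force: 0.0
```

Force is zero after a 3 mm lift, so the catch is holding. I'll retreat and go round behind the knob.

Request:
{"method": "arm_command", "body": {
  "commands": [0,0,-0.03,0,0,0,0,0,0,-0.07,0,0,0,0,0,0,-0.11,0,0,0,0,0.02,-0.03,-0.115,0,0,0,0,0.035,-0.07,-0.115,0,0,0,0,0.05,-0.11,-0.115,0,0,0,0,0.05,-0.144,-0.115,0,0,0,0,0.05,-0.144,-0.115,0,0,0,0]
}}

```text
t: 10.35
eef_pos: [0.5657, 0.1057, 0.181]
tool_rot: [-0.002, 0.983, 0.183, -0.0]
contact_force: [0.2, 0.3, 0.3]
gripper_width: -0.001
grasp_force: 0.0
```

```bash
cat > j.py <<'E'
from h import *
from station import *
o=get_obs();p=[.6325,-.03128,.35836]
e=np.array(o['eef_pos']);c,s=np.cos(p[2]),np.sin(p[2]);d=e[:2]-p[:2];f=o['contact_force']
print(o['t'],'jig mm',1e3*np.array([c*d[0]+s*d[1],-s*d[0]+c*d[1],e[2]]).round(4),'F jig',np.round([c*f[0]+s*f[1],-s*f[0]+c*f[1],f[2]],1))
E
python3 j.py;python3 - <<'E'
from station import *
import cv2
im=read_camera('scene')['img'][135:275,195:335,::-1]
cv2.imwrite('pics/a3.png',cv2.resize(im,None,fx=4,fy=4))
E
```

```text
10.35 jig mm [-14.5 151.7 181. ] F jig [0.3 0.3 0.3]
```

View pics/a3.png

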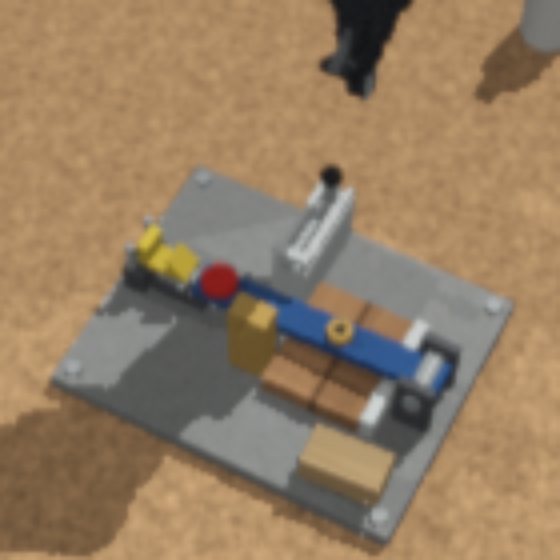

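The leaf stays down under the catch (pad at (218,282)). The bolt knob (331,177) is still drawn back, and the hand is behind it. Next I'll descend and push.

Request:
{"method": "arm_command", "body": {
  "commands": [0,0,0.03,0,0,0,0,0,0,0.06,0,0,0,0,0,0,0.076,0,0,0,0,0,0.004,0.076,0,0,0,0,0,0.008,0.076,0,0,0,0,0,0.012,0.076,0,0,0,0,0,0.016,0.076,0,0,0,0,0,0.02,0.076,0,0,0,0]
}}

```text
t: 11.2
eef_pos: [0.5753, 0.0808, 0.1061]
tool_rot: [-0.001, 0.984, 0.178, 0.001]
contact_force: [-0.8, 3.5, 2.5]
gripper_width: 0.003
grasp_force: 1.7
```

```bash
python3 j.py
```

```text
11.2 jig mm [-14.3 125.  106.1] F jig [0.4 3.6 2.5]
```

Contact, and the bolt is sliding at about 3.6 N. Pushing on.

Request:
{"method": "arm_command", "body": {
  "commands": [0,0.007,0,0,0,0,0,0,0.014,0,0,0,0,0,0,0.021,0,0,0,0,0,0,0.028,0,0,0,0,0,0,0.035,0,0,0,0,0,0,0.042,0,0,0,0,0,0,0.049,0,0,0,0,0,0,0.055,0,0,0,0,0]
}}

```text
t: 12.0
eef_pos: [0.5942, 0.0279, 0.105]
tool_rot: [0.0, 0.984, 0.178, 0.0]
contact_force: [0.5, 4.2, 3.4]
gripper_width: 0.002
grasp_force: 1.8
```

```bash
python3 j.py
```

```text
12.0 jig mm [-15.1  68.8 105. ] F jig [1.9 3.7 3.4]
```

Request:
{"method": "arm_command", "body": {
  "commands": [0,0.003,0,0,0,0,0,0,0.006,0,0,0,0,0,0,0.008,0,0,0,0,0,0,0.01,0,0,0,0,0]
}}

```text
t: 12.4
eef_pos: [0.5969, 0.0204, 0.1049]
tool_rot: [-0.001, 0.984, 0.179, -0.0]
contact_force: [-1.7, 8.0, 3.9]
gripper_width: -0.005
grasp_force: 4.4
```

```bash
python3 j.py
```

```text
12.4 jig mm [-15.2  60.9 104.9] F jig [1.2 8.1 3.9]
```

Request:
{"method": "arm_command", "body": {
  "commands": [0,0.002,0,0,0,0,0,0,0.003,0,0,0,0,0,0,0.004,0,0,0,0,0,0,0.004,0,0,0,0,0]
}}

```text
t: 12.8
eef_pos: [0.597, 0.0202, 0.105]
tool_rot: [-0.002, 0.984, 0.18, -0.001]
contact_force: [-5.7, 12.1, 5.4]
gripper_width: 0.001
grasp_force: 6.8
```

```bash
python3 j.py
```

```text
12.8 jig mm [-15.2  60.6 105. ] F jig [-1.  13.3  5.4]
```

The bolt is solid against a stop after at least 64 mm of travel. I'll back off and check.

Request:
{"method": "arm_command", "body": {
  "commands": [0,-0.015,0,0,0,0,0,0,-0.04,0,0,0,0,0,0,-0.06,-0.04,0,0,0,0,0,-0.09,-0.08,0,0,0,0,-0.04,-0.12,-0.1,0,0,0,0,-0.08,-0.14,-0.1,0,0,0,0,-0.1,-0.14,-0.1,0,0,0,0,-0.1,-0.14,-0.1,0,0,0,0]
}}

```text
t: 13.6
eef_pos: [0.453, 0.1098, 0.2047]
tool_rot: [0.001, 0.984, 0.178, -0.001]
contact_force: [0.5, -0.3, 0.3]
gripper_width: 0.004
grasp_force: 0.0
```

```bash
python3 j.py;python3 - <<'E'
from station import *
from h import *
im=read_camera('scene')['img'][165:280,195:335,::-1]
# predicted knob position vs bolt-y
p=[.6325,-.03128,.35836]
for y in(.107,.05,.045,.04,.035,.03): print(y,((proj('scene',jw(p,(-.015,y,.117)))-(195,165)+.5)*5-.5).round(0))
cv2.imwrite('pics/a4.png',cv2.resize(im,None,fx=5,fy=5))
E
```

```text
13.6 jig mm [-118.6  195.   204.7] F jig [ 0.3 -0.5  0.3]
0.107 [411.  72.]
0.05 [372. 132.]
0.045 [369. 137.]
0.04 [366. 142.]
0.035 [362. 148.]
0.03 [359. 153.]
```

View pics/a4.png

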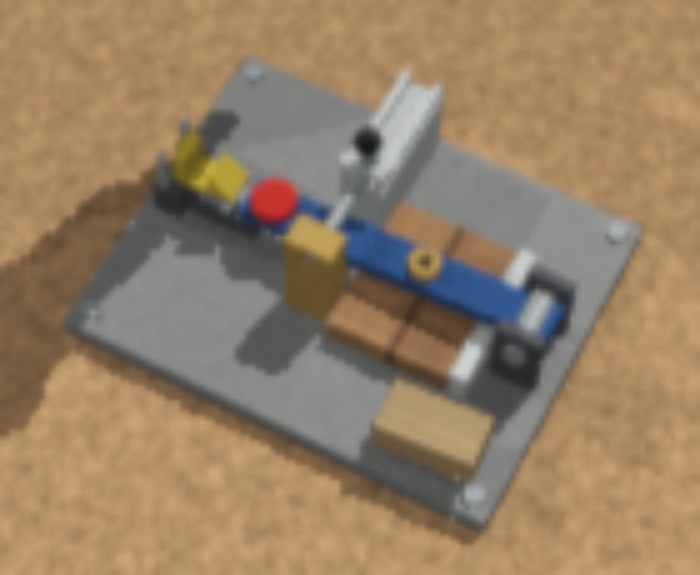

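The knob is now at (367,140), which is jig y ≈ 42 mm, so it has moved about 65 mm. The bolt's tip is about 18 mm past the keeper mouth, whose edge is at (322,227), and the leaf is latched. The bolt is home.

```bash
python3 -c "
from station import *
print(hand_in())"
```

```text
the job is handed in; nothing more can be done
None
```

The leaf is down and held by its catch, and the bolt is home in the keeper against its end stop. I didn't touch any of the loose items, and I handed the job in at about 14 s; no verdict was returned.

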